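# Restock the tee bay and hold the carousel for a customer

### The arm

A 7-joint arm with a two-finger parallel gripper is mounted at the origin on the work surface. World frame = base frame: x ahead of the robot, y to its left, z up, the work surface at z = 0. Lengths are in m, angles in rad, forces in N, time in s.
With the tool pointing down it reaches from about 0.35 to 0.9 m from the base axis. Payload 19.9 kg.
Tool frame: the origin (TCP) lies at the very end of the fingers, on their centre line; the grasp point (between the pads) lies 19 mm behind it; z points along the fingers, y is the line along which they close (so a half turn about z gives the same grasp; the last joint's range is limited). The gripper opens to 94 mm and grips with 3 to 60 N. Pads are 16 mm wide; open, the fingers measure 119 mm over their backs; the gripper's body (75 mm by 177 mm) begins 78 mm behind the grasp point.
Start: joints at [1.272, 0.417, -0.01, 1.614, 0.005, 1.111, -0.053], TCP at [0.159, -0.604, 0.179] pointing down, gripper open.
Joint ranges: [-2.81, 2.81], [-0.39, 2.02], [-1.27, 1.25], [0.06, 2.57], [-1.19, 4.33], [0.19, 2], [-2.82, 2.82]. Speed limits (rad/s): [1.89, 1.89, 2.39, 2.39, 3.01, 3.01, 3.01].

### API

Orientations are given as a unit quaternion [x, y, z, w].
In Python, from station import manip gives the robot as it stands. The module is installed in compiled form; this text tells all that it offers.
- The arm moves only by the tool carry_out, never from a script. Its argument "moves" is a list of rows, each a list of 3 entries, a list of its own where there are three numbers: the shift along the tool's x, y, z in m, then the turn, a rotation vector about the tool's x, y, z in rad, then the opening, from 0 (shut) to 1 (fully open). In form: [[[tx, ty, tz], [ax, ay, az], grip], ...]. A call has 1 to 5 rows; each row is the pose to reach, as a shift and turn from the pose commanded when the call began, along the tool's axes at that moment; what a row does not reach only later rows make up. A row lasts 1/8 s, in which the tool goes at most 62.5 mm and 10.7 degrees, less where a joint would pass 70% of its speed; a pose out of reach is approached as far as the arm can. A call with a gripper value outside its range is refused whole. The fingers move at their own pace and stop on an object; "force" is the grip in N (left out, the last holds). Time passes only in rows, so rows that repeat a pose let the fingers close. It gives the time, the measured TCP pose, the force, the opening and the grip force at its end, in the units of the state.
- manip.get_obs(): the state, without advancing time (a new reading comes with each control period).
- manip.capture(name): name is "side" or "top"; returns a dict with "img" (384x512x3 uint8, red, green, blue), "range_z" (384x512 float32, m along the optical axis (not along the pixel's ray), 0 where there is no reading), "K" (3x3 intrinsics, pixels), "rvec" (rotation vector, rad) and "tvec" (3), from world to camera coordinates, as OpenCV has them. Camera axes: x right, y down, z forward; pixel columns grow to the right and rows downward; lengths in m; the calibration is good to about 2 mm. A picture is of the moment at which its call begins.
- manip.sign_off(): hands the job in; it is judged then, once.
Trained networks look in a picture, given as the dict that the camera call returned (one of the last four; its "shot" number tells which), for a name from the list of things; names that differ only in an ending like _2 or _b are one class to them, and where a whole thing is asked for, a point or a joint stands for the part that bears it (a point fixed in the world has none). Each returns a list of dicts, best first, with "p" (0 to 1); they miss things now and then, are a little off and sometimes report something else, mostly with a low value. They report only what shows in the picture. A call takes as long as a camera call. They do not tell look-alikes from the thing itself.
- manip.recognise(query, picture): "location" ([column, row] in pixels, amid what is visible of it).
- manip.outline_of(query, picture): "mask" (384x512 bool, what is visible of it) and "location" ([column, row] in pixels, amid what is visible of it).
- manip.mark_of(query, picture): "location" ([column, row] in pixels: a listed point, or the origin of a listed thing).
The state is a dict: "clock": time; "joint_pos": joint angles; "dq": joint speeds; "joint_efforts": joint torques, N m; "position": TCP position; "tool_rot": TCP orientation; "contact_force": force on the tool from outside, world axes, zero at the start; "moment": the same for the moment, N m; "width": finger opening in m; "grip_force": force on a finger pad.
Only numpy, scipy, OpenCV 4.12 (cv2) and the standard library are available. Lean on these libraries where they do the work, as an engineer would, in place of code of your own. Each camera call takes 0.05 s, during which the arm holds its last target. There are 200 camera calls.

### The job

A customer is waiting for a tee, but its bay on the counter carousel has run out: take the one T-shaped fitting out of the mixed returns tray and put it in the empty bay that has the small sample tee on the hub. Turn the carousel so that this bay faces squarely to the front, over the price-ticket holder, and finish with the gripper holding the carousel firmly still there, keeping clear of the tee and its bay so the customer can reach in. Leave the other fittings in the tray and the things on the counter where they are, and keep the other stock in the carousel.

Things in the scene. Friction and masses are not known exactly. Their poses are not given: they have to be found in the camera images.
- tee_mid (a point): loose white T-shaped fitting (tee), 45 g, lying flat in the tray: three round sockets, 33 mm outside, 16.5 mm long, on a 28 mm thick middle. Point: where the bores cross, 16.5 mm above what it lies on. x: along the straight run, ends 31 mm to either side; y: along the branch, whose end is 34 mm away and which can be pinched across x at y = 20 to 30 mm; z up
- tray: grey open returns tray, fixed, 320 (x) x 240 (y) x 55 mm high, walls and floor 5 mm thick; origin under its centre on the counter, z up. Five mixed fittings lie on its floor, the tee and four others, not touching
- carousel: turning part of the counter carousel: grey round tray, 300 mm across, five equal open bays; turns either way without end about its vertical z axis with slight friction (0.03 N m), stays where left. Origin on the axis at its underside, 20 mm above the counter; x points to the middle of the tee bay. Above the origin: bay floor 8, rim, dividers and hub top 45 mm
- divider (a point): outer end of the carousel's divider opposite the tee bay, on its top edge, 120 mm from the axis. The five upright radial dividers (at 36, 108, 180, 252, 324 degrees from the carousel's x) and the rim are 5 mm thick, 37 mm high inside; dividers run from the hub (radius 55 mm) to the rim (inside radius 145 mm)
- sample_tee (a point): small white sample tee fixed on the hub at the head of the tee bay, 25 mm thick, branch pointing out over its bay, 57 mm above the carousel's underside; other bays have their own samples: counter-clockwise from above elbow, coupling, cap, reducer. Nothing on the hub is higher than 70 mm over the carousel's underside
- tee_bay (a point): middle of the floor of the tee bay, 100 mm out from the carousel's axis, 28 mm above the counter; turns with the carousel, x pointing outwards. The bay is empty at the start and is 90 mm long radially, about 118 mm wide here
- carousel_base: fixed black plinth of the carousel, origin on the carousel's axis at counter level; its x points to the front, the side with the black price-ticket holder (sloping plate 90 mm wide, 50 mm high, with a white card, 178 mm from the axis), on the far side from the robot
- elbow_mid (a point): right-angled elbow in the tray, about 50 mm either way: a plain white plastic pipe fitting, sockets 33 mm outside; this point is its centre, 16.5 mm above what it lies on
- coupling_mid (a point): straight coupling in the tray, 38 mm long: a plain white plastic pipe fitting, sockets 33 mm outside; this point is its centre, 16.5 mm above what it lies on
- cap_mid (a point): short end cap in the tray, 26 mm long: a plain white plastic pipe fitting, sockets 33 mm outside; this point is its centre, 16.5 mm above what it lies on
- reducer_mid (a point): stepped reducer in the tray, 42 mm long: a plain white plastic pipe fitting, sockets 33 mm outside; this point is its centre, 16.5 mm above what it lies on
- stock_elbow_mid (a point): elbow lying in the carousel's elbow bay: a plain white plastic pipe fitting, sockets 33 mm outside; this point is its centre, 16.5 mm above what it lies on
- stock_coupling_mid (a point): straight coupling lying in the carousel's coupling bay: a plain white plastic pipe fitting, sockets 33 mm outside; this point is its centre, 16.5 mm above what it lies on
- tape_roll: small white roll of thread tape lying on the counter, 52 mm diameter, 16 mm high; origin under its centre
- mug: white coffee mug on the counter, 78 mm diameter, 88 mm high; origin under its centre
There are look-alikes about, which are no part of the job. Leave any green or orange look-alike of the part that bears tee_mid alone.

How it is judged:
On the way:
1. the tee lies in the tee bay, let go (horizontal distance between tee_mid and tee_bay below 0.06 m and z of tee_mid in the frame of tee_bay below 0.032 m and contact force between the fingers and tee below 0.1 N), for 0.2 s.
At the end, for the whole second after the job is handed in: Tee in the tee bay (centre within 60 mm of its middle, under 32 mm above its floor), at rest, not touched by the fingers; bay at the front, within 12 mm sideways; carousel still (under 0.05 rad/s), held by the fingers with over 2 N, the grasp point over 90 mm from the middle of the bay (all of step 1 and linear speed of tee below 0.03 m/s and x of tee_bay in the frame of carousel_base above 0.05 m and y of tee_bay in the frame of carousel_base between -0.012 and 0.012 m and angular speed of carousel below 0.05 rad/s and contact force between the fingers and carousel above 2 N and horizontal distance between the grasp point and tee_bay above 0.09 m); the arm keeps its last pose, push and grip.
It fails at once if another fitting in the tray is moved more than 60 mm (distance of any of elbow_mid, coupling_mid, cap_mid, reducer_mid from where it was at the start of the episode above 0.06 m).
It fails at once if the tape roll or the mug is moved more than 40 mm (distance of any of tape_roll, mug from where it was at the start of the episode above 0.04 m).
It fails at once if stock is spilt from the carousel ((horizontal distance between stock_elbow_mid and carousel above 0.15 m or height (world z) of stock_elbow_mid below 0.03 m) or (horizontal distance between stock_coupling_mid and carousel above 0.15 m or height (world z) of stock_coupling_mid below 0.03 m)).
It also fails if it takes over 54 s, if anything falls off the work surface, if the arm or the gripper's body presses on something with over 40 N, if the wrist force passes 120 N, or if a joint passes its speed limit or range.

## Working session

There is one attempt and no reset: what is moved stays moved. The work goes in short steps, Python scripts to look and compute and a tool call to move; the robot and the scene stay as the last step left them, time stands still between calls to the robot, and variables do not carry over. Pictures are saved under pics/ and viewed, at most 10 in all, crops included, and the job is handed in when it is done.

Besides the shell and the picture viewer there is one more tool, called after "Request:" in YAML: its name, and indented under it one key for each argument. carry_out: Moves the arm, as the interface text tells. Its arguments: {"type":"object","properties":{"moves":{"type":"array"},"force":{"type":"number"}},"required":["moves"]}

```bash
mkdir -p pics; cat > h.py <<'E'
import numpy as np, cv2
from scipy.spatial.transform import Rotation as R
from station import manip
def ray(c,px,z):
    """intersect pixel ray with world plane z"""
    Rm=R.from_rotvec(np.ravel(c["rvec"])).as_matrix();t=np.ravel(c["tvec"])
    d=Rm.T@np.linalg.solve(c["K"],[px[0],px[1],1.]);o=-Rm.T@t
    return o+d*(z-o[2])/d[2]
def cloud(c,mask=None):
    Rm=R.from_rotvec(np.ravel(c["rvec"])).as_matrix();t=np.ravel(c["tvec"])
    v,u=np.nonzero((c["range_z"]>0)&(mask if mask is not None else True))
    z=c["range_z"][v,u];p=np.linalg.inv(c["K"])@np.array([u,v,np.ones_like(u)])*z
    return (Rm.T@(p-t[:,None])).T
def save(c,n,crop=None,s=1.5):
    i=c["img"][:,:,::-1]
    if crop: i=i[crop[1]:crop[3],crop[0]:crop[2]]
    cv2.imwrite("pics/"+n,cv2.resize(i,None,fx=s,fy=s,interpolation=cv2.INTER_CUBIC))
E
python3 - <<'E'
from h import *
np.set_printoptions(precision=4,suppress=True)
o=manip.get_obs();print(o)
for cam in ["top","side"]:
    c=manip.capture(cam);save(c,cam+"0.png")
    for q,z in [("tee_mid",.0215),("sample_tee",.077),("tee_bay",.028),("divider",.065),("carousel",.02),("carousel_base",0),("tray",0),("elbow_mid",.0215),("coupling_mid",.0215),("cap_mid",.0215),("reducer_mid",.0215),("stock_elbow_mid",.0445),("stock_coupling_mid",.0445),("tape_roll",0),("mug",0)]:
        for d in manip.mark_of(q,c)[:3]:
            print(cam,q,np.round(d["p"],2),np.round(d["location"]),ray(c,d["location"],z))
E
```

```text
{'clock': 0.0, 'joint_pos': array([ 1.2715,  0.418 , -0.0103,  1.6142,  0.0047,  1.1107, -0.053 ]), 'dq': array([-0.0012, -0.0001,  0.0001,  0.0003, -0.0029, -0.0004,  0.0005]), 'joint_efforts': array([ -0.0014, -85.1251,   0.6378, -42.5996,  -0.049 ,   0.0186,
         0.0001]), 'position': array([ 0.1593, -0.6039,  0.1779]), 'tool_rot': array([ 0.9917,  0.1285, -0.0001, -0.0006]), 'contact_force': array([ 0.8123,  0.3507, -0.6604]), 'moment': array([-0.0007, -0.008 , -0.0096]), 'grip_force': 0.0, 'width': 0.09397173264887726}
top tee_mid 0.86 [309. 139.] [ 0.7537 -0.225   0.0215]
top tee_mid 0.79 [354. 191.] [ 0.6001 -0.348   0.0215]
top tee_mid 0.63 [409. 240.] [ 0.4645 -0.4921  0.0215]
top sample_tee 0.86 [148. 192.] [0.5907 0.2152 0.077 ]
top tee_bay 0.67 [135. 182.] [0.6274 0.2659 0.028 ]
top divider 0.63 [200. 218.] [0.5211 0.079  0.065 ]
top carousel 0.78 [164. 198.] [0.582  0.1842 0.02  ]
top carousel 0.47 [200. 217.] [0.5303 0.0826 0.02  ]
top tray 0.95 [333. 222.] [ 0.5174 -0.289   0.    ]
top tray 0.22 [201. 220.] [0.5238 0.0844 0.    ]
top elbow_mid 0.83 [316. 187.] [ 0.
[... 952 characters left out ...]
171.] [0.5839 0.0962 0.065 ]
side divider 0.68 [242. 180.] [0.5184 0.0469 0.065 ]
side divider 0.44 [209. 149.] [0.4058 0.251  0.065 ]
side carousel 0.92 [259. 169.] [0.5785 0.1831 0.02  ]
side tray 0.73 [241. 280.] [ 0.5076 -0.2998  0.    ]
side tray 0.31 [239. 151.] [0.5102 0.3496 0.    ]
side coupling_mid 0.71 [204. 261.] [ 0.4167 -0.2512  0.0215]
side cap_mid 0.78 [202. 289.] [ 0.4188 -0.3384  0.0215]
side reducer_mid 0.72 [246. 260.] [ 0.5208 -0.2507  0.0215]
side stock_elbow_mid 0.43 [242. 153.] [0.5192 0.2539 0.0445]
side stock_coupling_mid 0.43 [236. 172.] [0.4979 0.1249 0.0445]
side tape_roll 0.53 [193. 215.] [ 0.368  -0.0341  0.    ]
side mug 0.68 [210. 152.] [0.3982 0.351  0.    ]
```

View pics/top0.png

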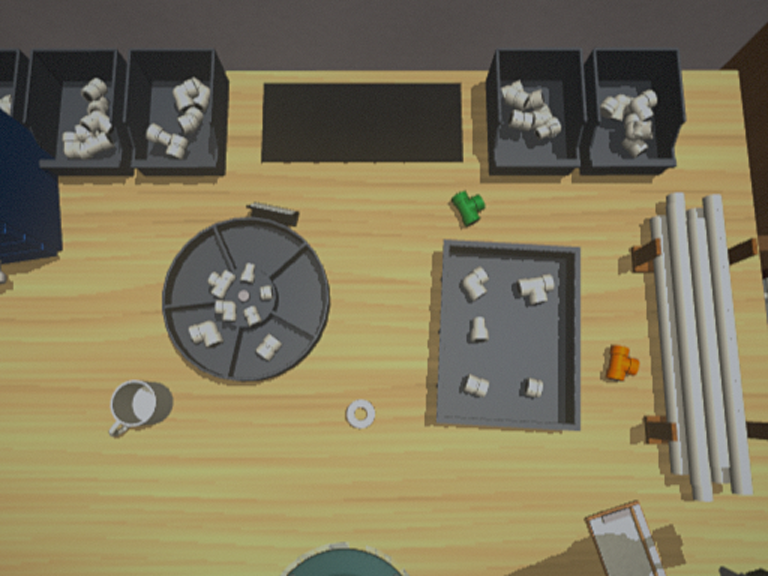

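View pics/side0.png

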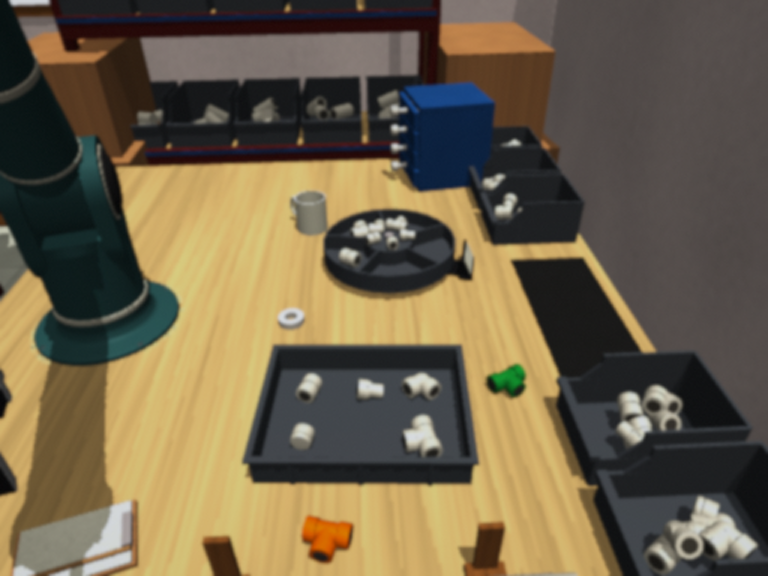

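Look-alikes for the tee, as native top-view pixels:
- White tee in the tray, (357,191)
- Elbow in the tray, (316,188)
- Green tee, (312,139)
- Orange tee, (414,241)
- Sample tee on the hub, (148,190)
- Assorted stock in the back bins, around (415,75)

I choose the white tee in the tray at (357,191). The empty tee bay is at (135,182).

```bash
python3 - <<'E'
from h import *
from scipy.optimize import least_squares
np.set_printoptions(precision=4,suppress=True)
c=manip.capture("top");s=manip.capture("side")
a=c["img"][165:220,325:395,::-1];b=s["img"][262:318,245:325,::-1]
a=cv2.resize(a,(390,400),interpolation=2);b=cv2.resize(b,(400,400),interpolation=2);cv2.imwrite("pics/crop.png",np.hstack([a,b]))
for n,k in (("top",c),("side",s)):
    ms=manip.outline_of("tee_mid",k)
    for m in ms[:4]:
        P=cloud(k,m["mask"]);
        print(n,m["p"],m["location"],"n",len(P),"med",np.median(P,0),"max z",P[:,2].max())
        if 150<m["location"][1] and np.hypot(*(np.median(P,0)[:2]-[.6,-.35]))<.06:
            Q=P[P[:,2]>.012];np.save(n+"_tee.npy",Q)
    # carousel rim circle, top edge z .06-.07
    P=cloud(k);P=P[(np.abs(P[:,2]-.065)<.005)];r=np.hypot(P[:,0]-.58,P[:,1]-.184);Q=P[(r>.135)&(r<.165)]
    f=least_squares(lambda x:np.hypot(Q[:,0]-x[0],Q[:,1]-x[1])-.1475,[.58,.184],loss="soft_l1",f_scale=.003).x
    print(n,"axis",f,len(Q),"medz",np.median(Q[:,2]))
    D=P[:,:2]-f;r=np.hypot(*D.T);D=D[(r>.075)&(r<.138)];th=np.arctan2(D[:,1],D[:,0])
    print(" divider ang (mod72, +36) deg",np.degrees(np.angle(np.mean(np.exp(5j*th))))/5+36,len(D),abs(np.mean(np.exp(5j*th))))
    P=cloud(k);D=P[:,:2]-f;r=np.hypot(*D.T);H=P[(r>.165)&(r<.215)&(P[:,2]>.012)&(D[:,0]>.1)]
    d=H[:,:2]-f;print(" holder",len(H),"ang",np.degrees(np.arctan2(*d.mean(0)[::-1])),"x",H[:,:2].min(0),H[:,:2].max(0),"PCA",np.linalg.svd(d-d.mean(0),full_matrices=False)[2][0])
E
```

```text
top 0.89 [411.5, 240.9] n 367 med [ 0.4572 -0.5005  0.0276] max z 0.036311440895187584
top 0.67 [357.6, 191.5] n 346 med [ 0.5997 -0.3526  0.032 ] max z 0.04127039118803781
top 0.54 [313.8, 136.5] n 329 med [ 0.7606 -0.2337  0.027 ] max z 0.03485739085970141
top axis [0.578  0.1781] 667 medz 0.06315093872107591
 divider ang (mod72, +36) deg 60.64720258125624 277 0.7318022195449085
 holder 155 ang -13.532656310806079 x [0.7308 0.0945] [0.7698 0.1847] PCA [-0.2083 -0.9781]
side 0.95 [282.4, 293.5] n 518 med [ 0.5994 -0.3665  0.0326] max z 0.03961084071534702
side 0.68 [211.1, 356.5] n 762 med [ 0.4574 -0.5137  0.0282] max z 0.03615700965023703
side axis [0.5764 0.1764] 370 medz 0.06293342608571373
 divider ang (mod72, +36) deg 60.367614635347195 150 0.8151743465034967
 holder 121 ang -15.390726995927112 x [0.7288 0.0912] [0.7673 0.1873] PCA [-0.2129 -0.9771]
```

View pics/crop.png

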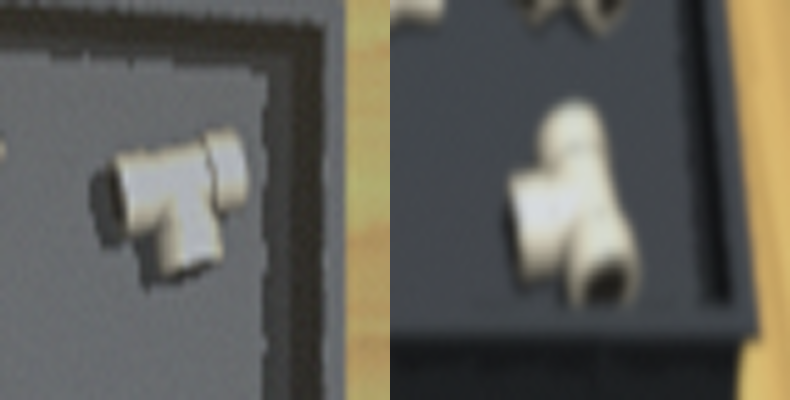

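The crop shows the plain white tee with its run along about (349,190)–(366,188) and its branch ending near (359,202), which is towards the robot. The choice holds. Next I fit its pose.

```bash
cat >> h.py <<'E'
def goto(x,y,z,yaw):
    o=manip.get_obs();R0=R.from_quat(o["tool_rot"]);T=R.from_euler("xz",[np.pi,yaw])
    v=(R0.inv()*T).as_rotvec()
    print("shift",np.round(R0.inv().apply(np.array([x,y,z])-o["position"]),4),"turn",np.round(v,3),"t",round(o["clock"],2))
E
python3 - <<'E'
from h import *
from scipy.optimize import least_squares
def model(p,Q):
    d=Q-[p[0],p[1],p[3]];c,s=np.cos(p[2]),np.sin(p[2])
    X=d[:,0]*c+d[:,1]*s;Y=-d[:,0]*s+d[:,1]*c;Z=d[:,2]
    rx=np.where(abs(X)>14.5e-3,.0165,.014);ry=np.where(Y>17.5e-3,.0165,.014)
    ex=np.hypot(np.hypot(Y,Z)-rx,np.maximum(abs(X)-.031,0));ey=np.hypot(np.hypot(X,Z)-ry,np.maximum(Y-.034,0)+np.maximum(-Y,0))
    return np.minimum(ex,ey)
for n in ("top","side"):
    Q=np.load(n+"_tee.npy");best=min((least_squares(model,[Q[:,0].mean(),Q[:,1].mean(),a,.0215],args=(Q,),loss="soft_l1",f_scale=.002,x_scale=[.01,.01,.3,.005]) for a in np.linspace(1.6,4.6,9)),key=lambda r:r.cost)
    print(n,np.round(best.x,4),best.cost)
    x,y,a=best.x[:3]; yaw=a+np.pi/2-np.pi/2  # branch dir
    print(" branch dir deg",np.degrees(a+np.pi/2)," grasp pt",x-.026*np.sin(a),y+.026*np.cos(a))
goto(.575,-.357,.19,.17)
E
```

```text
top [ 0.6063 -0.3541  1.759   0.0199] 0.0006317921238212561
 branch dir deg 190.78544250698346  grasp pt 0.5807570879524954 -0.358950140289858
side [ 0.6054 -0.3557  1.7421  0.0205] 0.0011807241112300783
 branch dir deg 189.8122616358687  grasp pt 0.5798122022988329 -0.36011953983763173
shift [ 0.465  -0.1332 -0.0115] turn [-0.     0.     0.088] t 1.8
```

Request:
carry_out:
  moves:
    - [[0.05, -0.014, -0.01], [0, 0, 0.02], 1]
    - [[0.11, -0.03, -0.02], [0, 0, 0.04], 0.65]
    - [[0.17, -0.047, -0.02], [0, 0, 0.08], 0.65]
    - [[0.23, -0.063, -0.02], [0, 0, 0.08], 0.65]
    - [[0.28, -0.077, -0.02], [0, 0, 0.08], 0.65]
  force: 20

```text
clock: 2.42
position: [0.4126, -0.4569, 0.1987]
tool_rot: [0.996, 0.089, 0.0, -0.0]
contact_force: [-0.3, -0.9, -0.8]
width: 0.0616
grip_force: 0.0
```

```bash
python3 -c "
from h import *
goto(.58,-.3595,.1,.18)"
```

```text
shift [ 0.1821 -0.066   0.0988] turn [ 0.    -0.    -0.001] t 2.42
```

Request:
carry_out:
  moves:
    - [[0.05, -0.018, 0.0], [0, 0, 0], 0.65]
    - [[0.1, -0.036, 0.01], [0, 0, 0], 0.65]
    - [[0.15, -0.054, 0.04], [0, 0, 0], 0.65]
    - [[0.182, -0.066, 0.08], [0, 0, 0], 0.65]
    - [[0.182, -0.066, 0.099], [0, 0, 0], 0.65]

```text
clock: 3.05
position: [0.5793, -0.3582, 0.0968]
tool_rot: [0.996, 0.091, -0.001, -0.001]
contact_force: [-0.1, -0.4, 0.0]
width: 0.0613
grip_force: 0.0
```

```bash
python3 -c "
from h import *
goto(.58,-.3595,.008,.18)"
```

```text
shift [0.0006 0.0017 0.0888] turn [-0.003  0.001  0.002] t 3.05
```

Request:
carry_out:
  moves:
    - [[0, 0.001, 0.04], [0, 0, 0], 0.65]
    - [[0, 0.001, 0.07], [0, 0, 0], 0.65]
    - [[0, 0.001, 0.087], [0, 0, 0], 0.65]
    - [[0, 0.001, 0.088], [0, 0, 0], 0.65]
    - [[0, 0.001, 0.088], [0, 0, 0], 0.0]

```text
clock: 3.68
position: [0.5786, -0.3629, 0.0128]
tool_rot: [0.996, 0.089, 0.001, 0.0]
contact_force: [0.6, 0.4, 0.1]
width: 0.0541
grip_force: 0.0
```

Request:
carry_out:
  moves:
    - [[0, 0, 0], [0, 0, 0], 0]
    - [[0, 0, 0], [0, 0, 0], 0]
    - [[0, 0, 0], [0, 0, 0], 0]
    - [[0, 0, -0.03], [0, 0, 0], 0]
    - [[0, 0, -0.07], [0, 0, 0], 0]

```text
clock: 4.3
position: [0.5775, -0.3619, 0.0816]
tool_rot: [0.996, 0.089, -0.001, -0.001]
contact_force: [1.2, -0.5, 0.6]
width: 0.0044
grip_force: 0.0
```

```bash
python3 - <<'E'
from h import *
o=manip.get_obs();print(o["position"],o["width"],o["grip_force"],o["clock"])
c=manip.capture("top");s=manip.capture("side")
a=c["img"][140:290,280:400,::-1];b=s["img"][220:330,150:330,::-1]
cv2.imwrite("pics/miss.png",np.hstack([cv2.resize(a,(380,475),interpolation=2),cv2.resize(b,(420,475),interpolation=2)]))
E
```

```text
[ 0.57750512 -0.36193153  0.08161775] 0.0043781141251917335 0.0 4.3
```

View pics/miss.png

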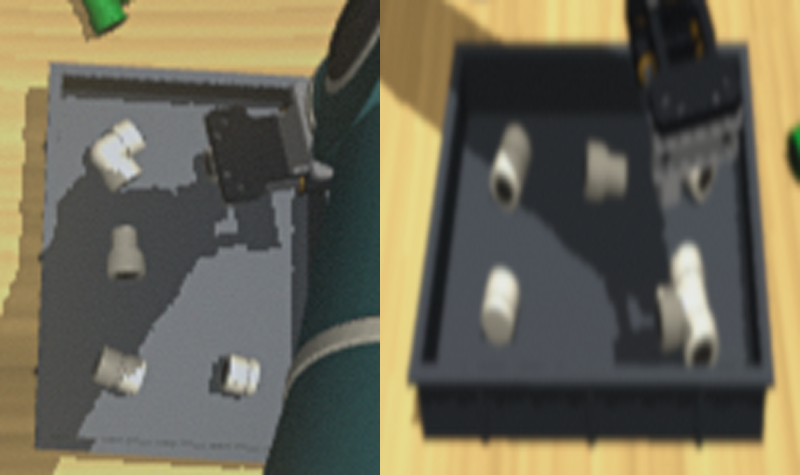

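The gripper came up empty and the tee slid forward a little; in the side view it is now near native (304,293). I'll back off and measure it again.

Request:
carry_out:
  moves:
    - [[-0.03, 0, -0.03], [0, 0, 0], 0.65]
    - [[-0.08, 0, -0.06], [0, 0, 0], 0.65]
    - [[-0.13, 0, -0.07], [0, 0, 0], 0.65]
    - [[-0.18, 0, -0.07], [0, 0, 0], 0.65]
    - [[-0.18, 0, -0.07], [0, 0, 0], 0.65]

```text
clock: 5.03
position: [0.3975, -0.3956, 0.1518]
tool_rot: [0.996, 0.087, -0.0, 0.0]
contact_force: [0.6, 0.8, 0.8]
width: 0.0475
grip_force: 0.0
```

```bash
cat > fit.py <<'E'
from h import *
from scipy.optimize import least_squares
def model(p,Q):
    d=Q-[p[0],p[1],p[3]];c,s=np.cos(p[2]),np.sin(p[2])
    X=d[:,0]*c+d[:,1]*s;Y=-d[:,0]*s+d[:,1]*c;Z=d[:,2]
    rx=np.where(abs(X)>14.5e-3,.0165,.014);ry=np.where(Y>17.5e-3,.0165,.014)
    ex=np.hypot(np.hypot(Y,Z)-rx,np.maximum(abs(X)-.031,0));ey=np.hypot(np.hypot(X,Z)-ry,np.maximum(Y-.034,0)+np.maximum(-Y,0))
    return np.minimum(ex,ey)
def fit(cam,c0,rad=.07):
    k=manip.capture(cam)
    for m in manip.outline_of("tee_mid",k):
        P=cloud(k,m["mask"])
        if len(P)<50 or np.hypot(*(np.median(P,0)[:2]-c0))>rad: continue
        zmin=np.percentile(P[:,2],98)-.026;Q=P[P[:,2]>zmin]
        b=min((least_squares(model,[Q[:,0].mean(),Q[:,1].mean(),a,zmin+.01],args=(Q,),loss="soft_l1",f_scale=.002,x_scale=[.01,.01,.3,.005]) for a in np.linspace(0,6,13)),key=lambda r:r.cost)
        x,y,a,z=b.x;print(cam,round(m["p"],2),"xyz",np.round([x,y,z],4),"branch",np.round((np.degrees(a)+90)%360,1),"cost/n",b.cost/len(Q)*1e6,len(Q),"end",np.round([x-.034*np.sin(a),y+.034*np.cos(a)],4))
    return k
E
python3 - <<'E'
from fit import *
for cam in("top","side"): k=fit(cam,[.62,-.36]); 
k=manip.capture("side");save(k,"s2.png",(230,240,340,330),6)
k=manip.capture("top");cv2.imwrite("pics/t2.png",cv2.resize(k["img"][160:230,320:400,::-1],None,fx=6,fy=6,interpolation=2))
goto(.5,-.36,.1,.18)
E
```

```text
top 0.86 xyz [ 0.6062 -0.3544  0.0197] branch 191.6 cost/n 1.6824498281812117 301 end [ 0.5729 -0.3613]
side 0.79 xyz [ 0.6055 -0.3557  0.0205] branch 189.7 cost/n 2.269613829902353 476 end [ 0.5719 -0.3614]
shift [ 0.1026 -0.0156  0.0512] turn [-0.001  0.    -0.001] t 5.33
```

View pics/t2.png

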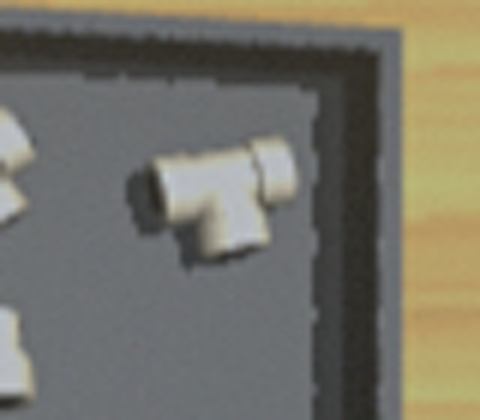

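The tee hasn't moved: I lifted before the slow fingers had closed. I'll repeat the grasp and wait longer this time.

Request:
carry_out:
  moves:
    - [[0.05, -0.003, 0], [0, 0, 0], 0.6]
    - [[0.1, -0.006, 0], [0, 0, 0], 0.6]
    - [[0.15, -0.008, 0.02], [0, 0, 0], 0.6]
    - [[0.185, -0.008, 0.05], [0, 0, 0], 0.6]
    - [[0.185, -0.008, 0.08], [0, 0, 0], 0.6]

```text
clock: 5.95
position: [0.5847, -0.3509, 0.0696]
tool_rot: [0.996, 0.091, 0.0, -0.001]
contact_force: [-0.4, -0.8, 0.6]
width: 0.0563
grip_force: 0.0
```

```bash
python3 -c "
from h import *
goto(.580,-.3597,.007,.185)"
```

```text
shift [-0.0063  0.0079  0.0626] turn [-0.001 -0.001 -0.003] t 5.95
```

Request:
carry_out:
  moves:
    - [[-0.006, 0.008, 0.01], [0, 0, 0], 0.6]
    - [[-0.006, 0.008, 0.04], [0, 0, 0], 0.6]
    - [[-0.006, 0.008, 0.062], [0, 0, 0], 0.6]
    - [[-0.006, 0.008, 0.062], [0, 0, 0], 0.0]
    - [[-0.006, 0.008, 0.062], [0, 0, 0], 0.0]

```text
clock: 6.58
position: [0.5776, -0.3629, 0.0106]
tool_rot: [0.996, 0.089, 0.0, 0.0]
contact_force: [0.7, 1.1, 0.7]
width: 0.0398
grip_force: 0.0
```

Request:
carry_out:
  moves:
    - [[0, 0, 0], [0, 0, 0], 0]
    - [[0, 0, 0], [0, 0, 0], 0]
    - [[0, 0, 0], [0, 0, 0], 0]
    - [[0, 0, 0], [0, 0, 0], 0]
    - [[0, 0, 0], [0, 0, 0], 0]

```text
clock: 7.2
position: [0.5781, -0.3628, 0.0111]
tool_rot: [0.996, 0.089, 0.001, 0.001]
contact_force: [-2.1, 1.9, 14.2]
width: 0.0005
grip_force: 7.5
```

```bash
python3 - <<'E'
from h import *
c=manip.capture("side");b=c["img"][240:325,230:340,::-1]
cv2.imwrite("pics/s3.png",cv2.resize(b,None,fx=6,fy=6,interpolation=2))
c=manip.capture("side")
E
python3 -c "
from fit import *
for k in('side','top'): fit(k,[.62,-.36])
print(manip.get_obs()['contact_force'])"
```

```text
side 0.76 xyz [ 0.6086 -0.3735  0.0227] branch 240.0 cost/n 2.2045831547269543 273 end [ 0.5916 -0.403 ]
[-2.12877004  1.3375242  13.36540979]
```

View pics/s3.png

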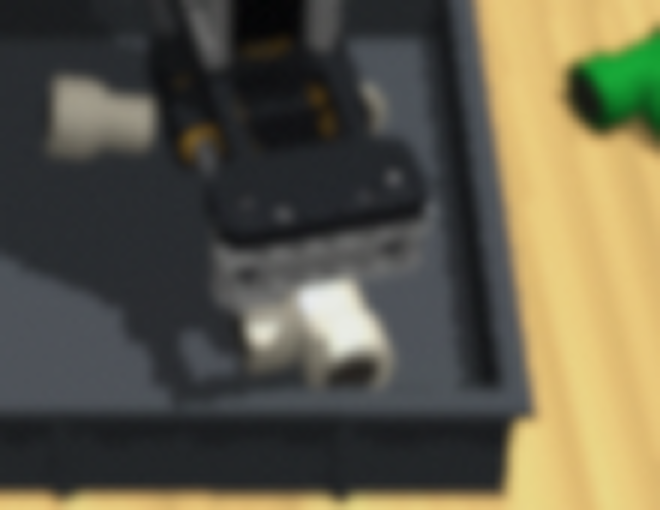

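Request:
carry_out:
  moves:
    - [[0, 0, -0.02], [0, 0, 0], 0]
    - [[0, 0, -0.06], [0, 0, 0], 0]
    - [[0, 0, -0.09], [0, 0, 0], 0]
    - [[0, 0, -0.09], [0, 0, 0], 0]
    - [[0, 0, -0.09], [0, 0, 0], 0]

```text
clock: 8.12
position: [0.5768, -0.3624, 0.0995]
tool_rot: [0.996, 0.089, -0.0, -0.0]
contact_force: [-0.8, 0.2, -1.0]
width: 0.0001
grip_force: 0.0
```

```bash
python3 - <<'E'
from fit import *
o=manip.get_obs();print(o["position"],o["width"],o["contact_force"],o["clock"])
s=fit("side",[.62,-.36],.1);p=o["position"]
def pr(s,P): return cv2.projectPoints(np.array([P],float),s["rvec"],np.array(s["tvec"]),s["K"],None)[0].ravel()
px=pr(s,p);g=pr(s,p+[0,0,.08]);t=pr(s,[.6058,-.3548,.0205]);e=pr(s,[.5725,-.3613,.0205]);print(px,g,t,e)
i=np.ascontiguousarray(s["img"][:,:,::-1])
i=cv2.resize(i[210:320,220:350],None,fx=5,fy=5,interpolation=2)
for q,col in((px,(0,0,255)),(g,(0,255,0)),(t,(255,0,0)),(e,(255,0,255))): cv2.circle(i,tuple(int(v) for v in (q-[220,210])*5+2),4,col,-1)
cv2.imwrite("pics/s4.png",i)
E
```

```text
[ 0.57681144 -0.36242014  0.09949564] 0.00013529186250217938 [-0.77885841  0.16493857 -1.01542121] 8.125
side 0.6 xyz [ 0.6057 -0.3569  0.0207] branch 190.7 cost/n 2.408839921992891 487 end [ 0.5723 -0.3632]
[271.62582263 269.87062646] [272.04178077 242.49440753] [283.56390427 290.82137052] [269.33804116 293.72256731]
```

View pics/s4.png

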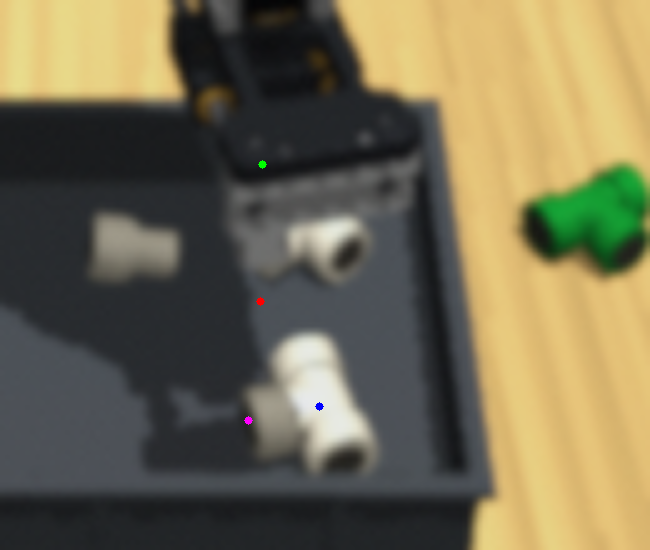

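```bash
python3 - <<'E'
from h import *
np.set_printoptions(precision=4,suppress=True)
p=manip.get_obs()["position"];print(p)
for cam in("side","top"):
    k=manip.capture(cam);P=cloud(k)
    G=P[(np.hypot(P[:,0]-p[0],P[:,1]-p[1])<.13)&(P[:,2]>.07)&(P[:,2]<.32)]
    for z in np.arange(.07,.3,.015):
        Q=G[(G[:,2]>=z)&(G[:,2]<z+.015)]
        if len(Q): print(cam,round(z,3),len(Q),"x",np.percentile(Q[:,0],[3,50,97]),"y",np.percentile(Q[:,1],[3,50,97]))
E
```

```text
[ 0.5766 -0.3622  0.0987]
side 0.115 1 x [0.5667 0.5667 0.5667] y [-0.363 -0.363 -0.363]
side 0.13 40 x [0.5667 0.5762 0.5868] y [-0.3763 -0.3736 -0.3621]
side 0.145 28 x [0.5681 0.5772 0.5867] y [-0.377  -0.3739 -0.3711]
side 0.22 232 x [0.5327 0.5804 0.6207] y [-0.4467 -0.4398 -0.294 ]
side 0.235 535 x [0.5334 0.5623 0.6172] y [-0.4499 -0.3832 -0.2949]
side 0.25 652 x [0.5339 0.5814 0.6204] y [-0.4535 -0.4312 -0.3029]
side 0.265 584 x [0.5363 0.5786 0.6163] y [-0.4501 -0.3964 -0.2995]
side 0.28 147 x [0.5572 0.5784 0.6005] y [-0.3826 -0.374  -0.3674]
side 0.295 52 x [0.5389 0.5555 0.6035] y [-0.3842 -0.3811 -0.3457]
top 0.22 18 x [0.5294 0.5431 0.6049] y [-0.3526 -0.2886 -0.2775]
top 0.235 100 x [0.5392 0.5455 0.6022] y [-0.3586 -0.3367 -0.2748]
top 0.25 466 x [0.5315 0.5641 0.5936] y [-0.3221 -0.2945 -0.2721]
top 0.265 222 x [0.5341 0.5647 0.5907] y [-0.3278 -0.3002 -0.2746]
top 0.28 50 x [0.5511 0.5682 0.5868] y [-0.3272 -0.3221 -0.3184]
top 0.295 94 x [0.5377 0.5698 0.6015] y [-0.3351 -0.3227 -0.3173]
```

Depth shows the gripper body about 25 mm higher than the reported TCP implies, with x and y correct. The 14 N upward force on closing agrees: the tips rode over the top of the branch. I'll go down about 25 mm further, watching the force.

Request:
carry_out:
  moves:
    - [[0.003, -0.002, 0], [0, 0, 0], 0.6]
    - [[0.003, -0.002, 0], [0, 0, 0], 0.6]
    - [[0.003, -0.002, 0], [0, 0, 0], 0.6]
    - [[0.003, -0.002, 0], [0, 0, 0], 0.6]
    - [[0.003, -0.002, 0.03], [0, 0, 0], 0.6]

```text
clock: 8.95
position: [0.581, -0.3608, 0.0713]
tool_rot: [0.996, 0.089, 0.002, 0.001]
contact_force: [0.4, -0.5, -1.3]
width: 0.0467
grip_force: 0.0
```

Request:
carry_out:
  moves:
    - [[0, 0, 0.02], [0, 0, 0], 0.6]
    - [[0, 0, 0.04], [0, 0, 0], 0.6]
    - [[0, 0, 0.055], [0, 0, 0], 0.6]
    - [[0, 0, 0.065], [0, 0, 0], 0.6]
    - [[0, 0, 0.07], [0, 0, 0], 0.6]

```text
clock: 9.57
position: [0.5797, -0.36, -0.0009]
tool_rot: [0.996, 0.089, -0.0, -0.0]
contact_force: [-1.2, 0.3, -0.7]
width: 0.0563
grip_force: 0.0
```

Request:
carry_out:
  moves:
    - [[0, 0, 0.004], [0, 0, 0], 0.6]
    - [[0, 0, 0.008], [0, 0, 0], 0.6]
    - [[0, 0, 0.01], [0, 0, 0], 0.6]
    - [[0, 0, 0.01], [0, 0, 0], 0.6]

```text
clock: 10.07
position: [0.5797, -0.36, -0.0105]
tool_rot: [0.996, 0.089, -0.0, -0.0]
contact_force: [-0.3, 0.0, 0.4]
width: 0.0565
grip_force: 0.0
```

Request:
carry_out:
  moves:
    - [[0, 0, 0.003], [0, 0, 0], 0.6]
    - [[0, 0, 0.005], [0, 0, 0], 0.6]
    - [[0, 0, 0.005], [0, 0, 0], 0.0]
    - [[0, 0, 0.005], [0, 0, 0], 0.0]
    - [[0, 0, 0.005], [0, 0, 0], 0.0]

```text
clock: 10.7
position: [0.5798, -0.36, -0.0154]
tool_rot: [0.996, 0.089, 0.0, 0.0]
contact_force: [0.6, -0.1, -0.3]
width: 0.0327
grip_force: 20.0
```

Request:
carry_out:
  moves:
    - [[0, 0, 0], [0, 0, 0], 0]
    - [[0, 0, 0], [0, 0, 0], 0]
    - [[0, 0, 0], [0, 0, 0], 0]
    - [[0, 0, 0], [0, 0, 0], 0]

```text
clock: 11.2
position: [0.5797, -0.36, -0.0154]
tool_rot: [0.996, 0.089, 0.0, 0.0]
contact_force: [0.3, -0.2, 0.8]
width: 0.0325
grip_force: 20.0
```

The tee is gripped at 32.5 mm. Lifting, then carrying it to the bay.

Request:
carry_out:
  moves:
    - [[0, 0, -0.03], [0, 0, 0], 0]
    - [[0, 0, -0.07], [0, 0, 0], 0]
    - [[0, 0, -0.11], [0, 0, 0], 0]
    - [[0, 0, -0.14], [0, 0, 0], 0]
    - [[0, 0, -0.14], [0, 0, 0], 0]

```text
clock: 11.82
position: [0.5808, -0.3605, 0.127]
tool_rot: [0.996, 0.089, 0.002, 0.001]
contact_force: [-0.5, 0.6, -0.1]
width: 0.0326
grip_force: 20.0
```

```bash
python3 -c "
from h import *
print(manip.get_obs()['width'])
goto(.6055,.2814,.125,-.51)"
```

```text
0.032613347483228035
shift [ 0.1378 -0.6275  0.0009] turn [ 0.001 -0.004  0.688] t 11.82
```

Request:
carry_out:
  moves:
    - [[0.01, -0.05, 0], [0, 0, 0.05], 0]
    - [[0.022, -0.1, 0], [0, 0, 0.11], 0]
    - [[0.033, -0.15, 0], [0, 0, 0.17], 0]
    - [[0.044, -0.2, 0], [0, 0, 0.23], 0]
    - [[0.055, -0.25, 0], [0, 0, 0.28], 0]

```text
clock: 12.45
position: [0.589, -0.1025, 0.1236]
tool_rot: [0.999, -0.052, -0.001, -0.0]
contact_force: [0.4, -0.6, -0.3]
width: 0.0322
grip_force: 20.0
```

```bash
python3 -c "
from h import *
print(manip.get_obs()['width'])
goto(.6055,.2814,.125,-.51)"
```

```text
0.03221385919272117
shift [-0.0234 -0.3835 -0.0013] turn [0.    0.001 0.406] t 12.45
```

Request:
carry_out:
  moves:
    - [[-0.003, -0.05, 0], [0, 0, 0.06], 0]
    - [[-0.006, -0.1, 0], [0, 0, 0.12], 0]
    - [[-0.01, -0.16, 0], [0, 0, 0.18], 0]
    - [[-0.013, -0.21, 0], [0, 0, 0.24], 0]
    - [[-0.016, -0.26, 0], [0, 0, 0.3], 0]

```text
clock: 13.08
position: [0.5996, 0.1577, 0.1236]
tool_rot: [0.98, -0.201, -0.001, 0.0]
contact_force: [0.6, -0.4, -0.1]
width: 0.0325
grip_force: 20.0
```

```bash
python3 -c "
from h import *
goto(.6055,.2814,.125,-.51)"
```

```text
shift [-0.0432 -0.1161 -0.0015] turn [0.001 0.001 0.106] t 13.07
```

Request:
carry_out:
  moves:
    - [[-0.018, -0.05, 0], [0, 0, 0.05], 0]
    - [[-0.037, -0.1, 0], [0, 0, 0.1], 0]
    - [[-0.043, -0.116, 0], [0, 0, 0.1], 0]
    - [[-0.043, -0.116, 0], [0, 0, 0.1], 0]
    - [[-0.043, -0.116, 0], [0, 0, 0.1], 0]

```text
clock: 13.7
position: [0.6064, 0.2774, 0.1242]
tool_rot: [0.968, -0.249, -0.0, 0.001]
contact_force: [-0.4, -0.4, -0.1]
width: 0.0324
grip_force: 20.0
```

```bash
python3 -c "
from fit import *
fit('side',[.63,.27],.09)
goto(.6055,.2814,.01,-.51)"
```

```text
side 0.62 xyz [0.6204 0.2503 0.1611] branch 63.5 cost/n 2.7166559520945053 153 end [0.6356 0.2808]
shift [-0.0028 -0.0028  0.1145] turn [ 0.001 -0.     0.006] t 13.8
```

Request:
carry_out:
  moves:
    - [[-0.003, -0.003, 0.02], [0, 0, 0], 0]
    - [[-0.003, -0.003, 0.045], [0, 0, 0], 0]
    - [[-0.003, -0.003, 0.07], [0, 0, 0], 0]
    - [[-0.003, -0.003, 0.09], [0, 0, 0], 0]
    - [[-0.003, -0.003, 0.1], [0, 0, 0], 0]

```text
clock: 14.42
position: [0.6043, 0.2833, 0.0229]
tool_rot: [0.969, -0.249, -0.001, 0.0]
contact_force: [-0.5, -0.8, -0.6]
width: 0.0327
grip_force: 20.0
```

Request:
carry_out:
  moves:
    - [[0, 0, 0.006], [0, 0, 0], 0]
    - [[0, 0, 0.012], [0, 0, 0], 0]
    - [[0, 0, 0.012], [0, 0, 0], 0]

```text
clock: 14.8
position: [0.6049, 0.2838, 0.0126]
tool_rot: [0.969, -0.248, -0.0, -0.0]
contact_force: [-0.7, 0.1, -0.2]
width: 0.0323
grip_force: 20.0
```

Request:
carry_out:
  moves:
    - [[0, 0, 0.003], [0, 0, 0], 0]
    - [[0, 0, 0.004], [0, 0, 0], 0]
    - [[0, 0, 0.004], [0, 0, 0], 0.48]
    - [[0, 0, 0.004], [0, 0, 0], 0.48]
    - [[0, 0, 0.004], [0, 0, 0], 0.48]

```text
clock: 15.42
position: [0.6049, 0.2837, 0.0087]
tool_rot: [0.969, -0.248, 0.0, -0.0]
contact_force: [0.0, -0.3, 0.4]
width: 0.0448
grip_force: 0.0
```

Request:
carry_out:
  moves:
    - [[0, 0, 0], [0, 0, 0], 0.48]
    - [[0, 0, -0.02], [0, 0, 0], 0.48]
    - [[0, 0, -0.05], [0, 0, 0], 0.48]
    - [[0, 0, -0.09], [0, 0, 0], 0.48]
    - [[0, 0, -0.12], [0, 0, 0], 0.48]

```text
clock: 16.05
position: [0.6053, 0.2841, 0.132]
tool_rot: [0.969, -0.248, 0.001, -0.001]
contact_force: [0.5, 1.0, -0.6]
width: 0.045
grip_force: 0.0
```

```bash
python3 -c "
from h import *
goto(.5204,.0769,.12,1.056)"
```

```text
shift [0.0252 0.2225 0.0115] turn [-1.000e-03 -3.000e-03 -1.558e+00] t 16.05
```

Request:
carry_out:
  moves:
    - [[0.005, 0.045, 0], [0, 0, -0.17], 0.45]
    - [[0.01, 0.09, 0], [0, 0, -0.34], 0.4]
    - [[0.015, 0.135, 0], [0, 0, -0.51], 0.35]
    - [[0.02, 0.18, 0], [0, 0, -0.68], 0.35]
    - [[0.025, 0.222, 0], [0, 0, -0.85], 0.35]

```text
clock: 16.68
position: [0.5196, 0.0757, 0.13]
tool_rot: [0.984, 0.176, 0.001, 0.0]
contact_force: [1.5, 0.4, 1.2]
width: 0.0328
grip_force: 0.0
```

Request:
carry_out:
  moves:
    - [[0, 0, 0], [0, 0, -0.17], 0.35]
    - [[0, 0, 0], [0, 0, -0.34], 0.35]
    - [[0, 0, 0], [0, 0, -0.51], 0.35]
    - [[0, 0, 0], [0, 0, -0.7], 0.35]
    - [[0, 0, 0], [0, 0, -0.7], 0.35]

```text
clock: 17.3
position: [0.5202, 0.077, 0.1296]
tool_rot: [0.866, 0.5, 0.0, 0.0]
contact_force: [0.2, -0.2, 1.0]
width: 0.0333
grip_force: 0.0
```

```bash
cat > car.py <<'E'
from fit import *
def state(cams=("top","side"),name=None):
    for n in cams:
        k=manip.capture(n);f=np.array([.577,.177])
        P=cloud(k);P=P[(np.abs(P[:,2]-.065)<.005)]
        D=P[:,:2]-f;r=np.hypot(*D.T);D=D[(r>.075)&(r<.138)];th=np.arctan2(D[:,1],D[:,0])
        w=np.mean(np.exp(5j*th));print(n,"divider phase+36:",np.degrees(np.angle(w))/5+36,abs(w),len(D))
        for q,z in(("tee_bay",.028),("sample_tee",.077),("divider",.065)):
            for d in manip.mark_of(q,k)[:2]:
                p=ray(k,d["location"],z)[:2];print("  ",q,round(d["p"],2),p,"ang",np.degrees(np.arctan2(*(p-f)[::-1])))
        if name: save(k,n+name)
E
python3 - <<'E'
from car import *
state(name="5.png")
for k in("top","side"): fit(k,[.63,.27],.09)
goto(.5204,.0769,.02,1.056)
E
```

```text
top divider phase+36: 61.78208678668496 0.8135941151274554 37
   divider 0.78 [0.52266143 0.07508151] ang -118.06462649554226
   divider 0.67 [ 0.50160127 -0.27808527] ang -99.40733399983527
side divider phase+36: 60.85999757092339 0.7584618000033245 150
   tee_bay 0.88 [0.61853748 0.25599914] ang 62.26475941601113
   sample_tee 0.93 [0.59061689 0.22631741] ang 74.56479530078455
   divider 0.88 [0.51786554 0.07153592] ang -119.27965971850317
   divider 0.5 [ 0.52092017 -0.29121277] ang -96.83002118441394
side 0.65 xyz [0.6289 0.2726 0.0443] branch 329.9 cost/n 0.816940108752657 64 end [0.6583 0.2556]
shift [1.000e-04 5.000e-04 1.085e-01] turn [-0.     0.    -0.008] t 17.9
```

View pics/top5.png

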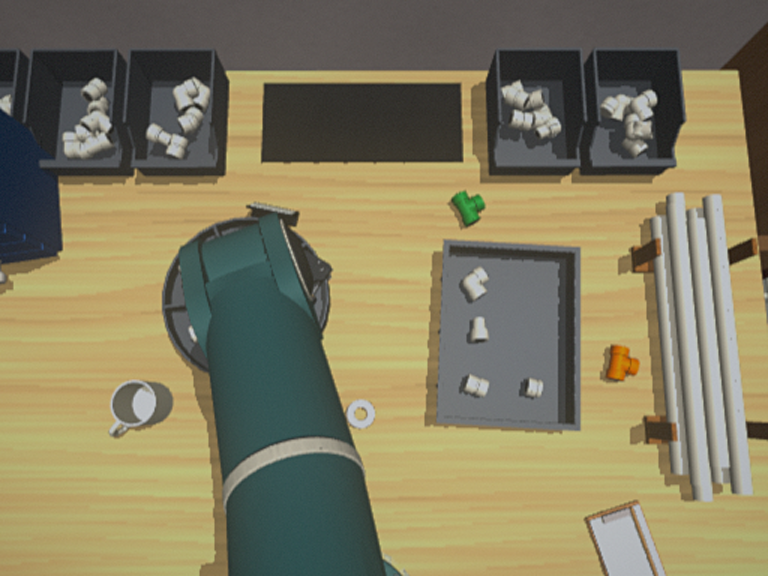

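The tray now holds only the other four fittings, around native (316,190)–(356,258). The tee fits at (0.629, 0.272, 0.044), inside the bay, and the gripper is over the opposite divider. Going down to it.

Request:
carry_out:
  moves:
    - [[0, 0, 0.025], [0, 0, 0], 0.35]
    - [[0, 0, 0.05], [0, 0, 0], 0.35]
    - [[0, 0, 0.075], [0, 0, 0], 0.35]
    - [[0, 0, 0.09], [0, 0, 0], 0.35]
    - [[0, 0, 0.1], [0, 0, 0], 0.35]

```text
clock: 18.52
position: [0.5199, 0.0772, 0.0281]
tool_rot: [0.866, 0.5, -0.0, -0.0]
contact_force: [-0.3, -0.1, 0.4]
width: 0.0332
grip_force: 0.0
```

Request:
carry_out:
  moves:
    - [[0, 0, 0.006], [0, 0, 0], 0.35]
    - [[0, 0, 0.012], [0, 0, 0], 0.35]
    - [[0, 0, 0.012], [0, 0, 0], 0]
    - [[0, 0, 0.012], [0, 0, 0], 0]
    - [[0, 0, 0.012], [0, 0, 0], 0]
  force: 20

```text
clock: 19.15
position: [0.5202, 0.0771, 0.0168]
tool_rot: [0.866, 0.5, 0.0, 0.0]
contact_force: [-0.2, 0.3, 0.1]
width: 0.006
grip_force: 0.0
```

Request:
carry_out:
  moves:
    - [[0, 0, 0], [0, 0, 0], 0]
    - [[0, 0, 0], [0, 0, 0], 0]
    - [[0, 0, 0], [0, 0, 0], 0]

```text
clock: 19.52
position: [0.5201, 0.0771, 0.0168]
tool_rot: [0.866, 0.5, 0.0, 0.0]
contact_force: [-0.7, -0.1, 6.8]
width: 0.005
grip_force: 20.0
```

Request:
carry_out:
  moves:
    - [[0.0005, -0.0103, -0.001], [0, 0, 0.09], 0]
    - [[0.0019, -0.0206, -0.002], [0, 0, 0.18], 0]
    - [[0.0042, -0.0307, -0.002], [0, 0, 0.27], 0]
    - [[0.0074, -0.0405, -0.002], [0, 0, 0.36], 0]
    - [[0.0115, -0.05, -0.002], [0, 0, 0.45], 0]

```text
clock: 20.15
position: [0.4813, 0.1124, 0.0174]
tool_rot: [0.956, 0.293, -0.001, -0.0]
contact_force: [7.3, 5.3, -29.1]
width: 0.0048
grip_force: 20.0
```

Request:
carry_out:
  moves:
    - [[0.0005, -0.0103, 0], [0, 0, 0.09], 0]
    - [[0.0019, -0.0206, 0], [0, 0, 0.18], 0]
    - [[0.0042, -0.0307, 0], [0, 0, 0.27], 0]
    - [[0.0074, -0.0405, 0], [0, 0, 0.36], 0]
    - [[0.0115, -0.05, 0], [0, 0, 0.45], 0]

```text
clock: 20.78
position: [0.4625, 0.1599, 0.0173]
tool_rot: [0.997, 0.073, -0.001, 0.0]
contact_force: [4.9, 2.0, -24.9]
width: 0.0049
grip_force: 20.0
```

```bash
python3 - <<'E'
from car import *
o=manip.get_obs();print(o["contact_force"],o["width"],o["grip_force"]);d=o["position"][:2]-[.577,.177]
print("r",np.hypot(*d),"ang",np.degrees(np.arctan2(*d[::-1]))%360-180)
goto(.577-.115*np.cos(np.radians(-12.2)),.177-.115*np.sin(np.radians(-12.2)),o["position"][2],np.radians(-12.2))
E
```

```text
[  4.87057192   2.03121313 -24.88376022] 0.004932542277738031 20.008206367492676
r 0.11578558578287787 ang 8.51329992463684
shift [ 0.0081 -0.0407 -0.    ] turn [0.001 0.002 0.358] t 20.77
```

Request:
carry_out:
  moves:
    - [[0.0005, -0.0103, 0.001], [0, 0, 0.09], 0]
    - [[0.0019, -0.0206, 0.0015], [0, 0, 0.18], 0]
    - [[0.0042, -0.0307, 0.0015], [0, 0, 0.27], 0]
    - [[0.0076, -0.0405, 0.0015], [0, 0, 0.36], 0]
    - [[0.0076, -0.0405, 0.0015], [0, 0, 0.36], 0]

```text
clock: 21.4
position: [0.4638, 0.2026, 0.0172]
tool_rot: [0.994, -0.106, -0.001, -0.0]
contact_force: [-11.6, 3.9, 13.8]
width: 0.0049
grip_force: 20.0
```

```bash
python3 - <<'E'
from car import *
o=manip.get_obs();print(o["contact_force"],o["width"],o["grip_force"]);d=o["position"][:2]-[.577,.177]
print("r",np.hypot(*d),"ang",np.degrees(np.arctan2(*d[::-1]))%360-180)
state(name="6.png")
for k in("top","side"): fit(k,[.67,.16],.09)
print(manip.get_obs()["contact_force"])
E
```

```text
[-11.62021943   3.85713514  13.77178766] 0.004926034019181821 20.00289648771286
r 0.11601275093613711 ang -12.735800350070292
top divider phase+36: 60.00335990927096 0.668623989018828 180
   tee_bay 0.7 [0.68021475 0.15874404] ang -10.030371394542128
   sample_tee 0.63 [0.61316222 0.16754094] ang -14.658607983552436
   divider 0.77 [0.46417759 0.21048374] ang 163.4700230363677
side divider phase+36: 60.59178260660913 0.721033355215023 164
   tee_bay 0.77 [0.67159826 0.14333147] ang -19.591185401607405
   tee_bay 0.57 [0.51941881 0.2848542 ] ang 118.09686159254534
   sample_tee 0.78 [0.61500295 0.17705859] ang 0.08832729516786525
   divider 0.81 [0.46623777 0.19534918] ang 170.5936506894303
   divider 0.62 [ 0.60231536 -0.3073975 ] ang -87.00835617186847
top 0.78 xyz [0.6814 0.1572 0.0428] branch 77.5 cost/n 1.3960760196298942 343 end [0.6887 0.1904]
side 0.73 xyz [0.6799 0.1565 0.0431] branch 79.8 cost/n 1.5638790320870963 186 end [0.6859 0.19  ]
[-12.73932152   3.77298062  12.50554295]
```

View pics/top6.png

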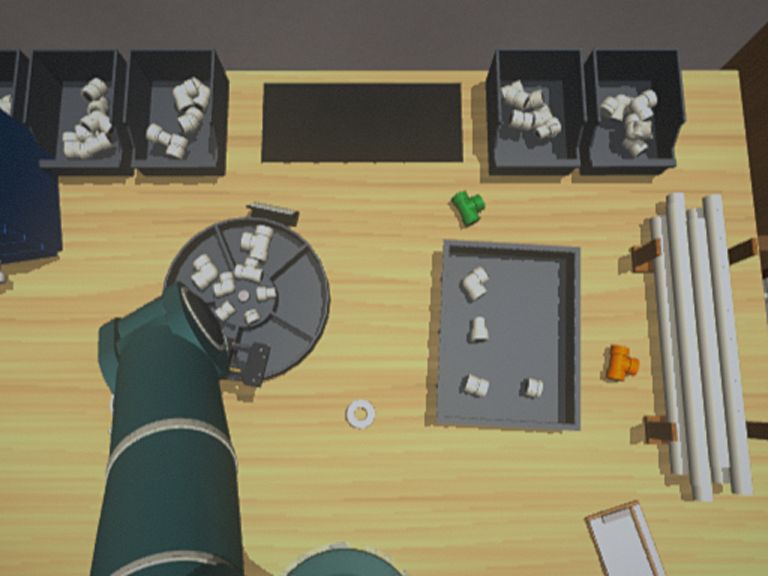

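The tee bay with the tee, around native (173,162), lines up with the ticket holder at (182,141). The bay is within 1° of the front by depth, the divider is gripped with 20 N, and the tee is inside its bay. I'll let it settle and hand in.

Request:
carry_out:
  moves:
    - [[0, 0, 0], [0, 0, 0], 0]
    - [[0, 0, 0], [0, 0, 0], 0]
    - [[0, 0, 0], [0, 0, 0], 0]

```text
clock: 22.38
position: [0.4637, 0.2019, 0.0172]
tool_rot: [0.994, -0.105, -0.001, -0.0]
contact_force: [-11.9, 3.5, 13.7]
width: 0.005
grip_force: 20.0
```

```bash
python3 -c "
from station import manip
print(manip.sign_off())"
```

```text
the job is handed in; nothing more can be done
None
```

I handed the job in at about 22 s; no verdict came back. By my last measurements the tee lies in its bay, the bay faces the ticket holder to within about 1°, and the gripper holds the opposite divider with 20 N, though the arm hid the stock coupling in the final top view.

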